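Check a plank with the moisture meter

TASK

Pull the hand-held moisture meter straight up out of its sprung charging cradle, carry it to the plank and hold its sensor plate flat on the crayon cross, centred on it, with the meter lying lengthwise along the grain. Press lightly, so that the sprung sensor plate gives by about half of its travel but is not pushed home, and finish while holding it there in the gripper: do not let go. Never bear down hard on the plank, and do not shift the small things lying around the cradle and the plank.

Things in the scene. Friction and masses are not known exactly. Their poses are not given: they have to be found in the camera images.
- meter_grip (a point): Grip point of the moisture meter, a black oblong instrument lying face up in the cradle: mid-waist, 22 mm above the housing's underside, 16 mm below its top. Waist 50 mm wide with flat sides, from 48 mm behind to 33 mm ahead of this point; ends 56 mm wide. x to its head (ends 55 mm ahead, with a 4 mm rib), tail 75 mm behind, y across (gripping direction), z up. Grip from above, here or just above.
- meter: The same meter as a whole: 130 mm long, housing 38 mm high, about 0.2 to 0.35 kg; axes as for meter_grip, origin on the housing's underside, 22 mm below meter_grip.
- sensor_face (a point): Centre of the lower face of the meter's sensor plate, flat, white, 60 mm long x 40 mm wide, on the underside exactly below meter_grip. Free, it stands 9 mm below the housing (this point 31 mm below meter_grip); pressed, it goes up into the housing.
- sensor_plate (a joint): How far the sprung sensor plate is pushed into the housing: 0 = free, 0.006 m = pushed home against its stop (3 mm of it still stands out). It takes 4 N to start it and 1 N more for each mm, thus 10 N to push it home.
- cradle: Grey charging cradle screwed to the bench, 180 x 88 mm, base plate 8 mm. Origin on the bench below meter_grip as seated (46 mm up); x to the sprung catch, in a 54 mm high tower 64 to 88 mm ahead. Cheeks 38 mm high only from 36 mm ahead and from 55 mm behind the grip point; open beside the waist. The catch holds the meter: pull straight up, some 8 to 15 N over the first 12 mm; clear 20 mm up.
- plank: Wooden plank held flat on the bench by a steel holdfast, 400 mm long (x, along the grain) x 140 mm wide x 40 mm thick; origin on the bench under its centre, top face 40 mm up. It cannot move. The holdfast stands at its far end, 165 mm along x from the centre: its post stands beside the plank, 92 mm to +y, 130 mm high, the foot on the plank.
- mark_centre (a point): Crossing point of the black crayon cross on the plank's top face: a 190 mm line along the grain and a 112 mm line across it. The cross is somewhere within 50 mm along and 8 mm across from the plank's middle.
- pencil: Bystander: flat carpenter's pencil, 140 mm, 8 mm thick, lying across the near end of the plank, 165 mm from its middle.
- tape: Bystander: tape measure, 74 x 44 x 70 mm, between cradle and plank.
- screw_tub: Bystander: round tub of screws, 64 mm across, 46 mm high, beside the cradle.
- chisel: Bystander: chisel, 220 mm, 26 mm high, lying across beyond the catch end of the cradle.
- glue: Bystander: glue bottle, 58 mm across, 175 mm high, at the back of the bench.

How it is judged:
By the outcome, as a careful person would: the job done as asked, in the order asked, and still so for the second after the job is handed in, while the arm keeps its last pose, push and grip.
It also fails if it takes over 48 s, if anything falls off the work surface, if the arm or the gripper's body presses on something with over 40 N, if the wrist force passes 120 N, or if a joint passes its speed limit or range.

ROBOT

A 6-joint arm with a two-finger parallel gripper is mounted at the origin on the work surface. World frame = base frame: x ahead of the robot, y to its left, z up, the work surface at z = 0. Lengths are in mm, angles in rad, forces in N, time in s.
With the tool pointing down it reaches from about 275 to 750 mm from the base axis. Payload 10.2 kg.
Tool frame: the origin (TCP) lies midway between the tips of the shut fingers; the grasp point (between the pads) lies 19 mm behind it; z points along the fingers, y is the direction in which the jaws open and shut (so a half turn about z gives the same grasp; the last joint's range is limited). The gripper opens to 85 mm and grips with 20 to 120 N. Pads are 22 mm wide; open, the fingers measure 114 mm over their backs; the gripper's body (76 mm by 85 mm) begins 54 mm behind the grasp point. The pads swing forward as they close: fully open they stand 13 mm farther back than shut.
Start: joints at [-1.55, 0.313, 1.498, -0, 1.331, -0.223], TCP at [126.717, -509.484, 231.294] pointing down, gripper open.
Joint ranges: [-2.94, 2.94], [-0.97, 2.17], [0.19, 2.56], [-1.23, 4.37], [0.02, 3.11], [-2.88, 2.88]. Speed limits (rad/s): [2.39, 2.39, 3.01, 3.14, 3.14, 3.14].

INTERFACE

Orientations are given as a unit quaternion [w, x, y, z].
In Python, from rig import ctrl gives the robot as it stands.
- The arm moves only by the tool carry_out, never from a script. Its argument "plan" is a list of rows, each a list of 3 entries, a list of its own where there are three numbers: the finger opening in mm, from 0 to 85.4, then the shift along the tool's x, y, z in mm, then the turn, a rotation vector about the tool's x, y, z in units of 6 degrees (1.0 is 6 degrees). In form: [[grip, [x, y, z], [ax, ay, az]], ...]. A call has 1 to 20 rows; each row shifts and turns the commanded pose from where the row before left it, along the tool's axes as they then stand; what a row does not reach is not made up. A row lasts 1/12 s, in which the tool goes at most 41.7 mm and 7.16 degrees, less where a joint would pass 70% of its speed; a pose out of reach is approached as far as the arm can. A call with a gripper value outside its range is refused whole. The fingers move at their own pace and stop on an object; "grip_force" is the grip in N (left out, the last holds). Time passes only in rows, so rows that do not move let the fingers close. It gives the time, the measured TCP pose, the force and the opening at its end, in the units of the state.
- ctrl.sense(): the state, without advancing time (a new reading comes with each control period).
- ctrl.capture(name): name is "scene" or "side" or "wrist"; returns a dict with "color" (384x512x3 uint8, blue, green, red), "range_z" (384x512 float32, mm along the optical axis (not along the pixel's ray), 0 where there is no reading), "fx", "fy", "cx", "cy" (pixels), "dist_coeffs" ([k1, k2, p1, p2, k3] as OpenCV has them; the pictures are not rectified), "cam_to_world" (4x4, takes a point from camera to world coordinates); the wrist camera has in their place "tool_from_camera" (4x4, takes a point from camera to tool coordinates, whose origin is the TCP and whose axes are the flange's). Camera axes: x right, y up, looking along -z (the intrinsics and any distortion apply to the point x, -y, -z); pixel columns grow to the right and rows downward; lengths in mm; the calibration is good to about 2 mm. A picture is of the moment at which its call begins: read the wrist's pose just before it.
- ctrl.finish_job(): hands the job in, once; it reports no verdict.
The state is a dict: "time_s": time; "joints": joint angles; "dq": joint speeds; "tau": joint torques, N m; "eef_pos": TCP position; "ee_rot": TCP orientation; "force": force on the tool from outside, world axes, zero at the start; "wrist_torque": the same for the moment, N m; "grip_width": opening from 0.0 (shut) to 1.0 (fully open).
Only numpy, scipy, OpenCV 4.12 (cv2) and the standard library are available. Lean on these libraries where they do the work, as an engineer would, in place of code of your own. Each camera call takes 0.05 s, during which the arm holds its last target.

## Working session

There is one attempt and no reset: what is moved stays moved. The work goes in short steps, Python scripts to look and compute and a tool call to move; the robot and the scene stay as the last step left them, time stands still between calls to the robot, and variables do not carry over. Pictures are saved under pics/ and viewed, and the job is handed in when it is done.

Besides the shell and the picture viewer there is one more tool, called as name(argument=value, ...) on one line, values as JSON. carry_out: Moves the arm, as the interface text tells. Its arguments: {"type":"object","properties":{"plan":{"type":"array"},"grip_force":{"type":"number"}},"required":["plan"]}

```bash
ls; mkdir -p pics; python3 - <<'E'
from rig import ctrl
import cv2,numpy as np,pickle
s=ctrl.sense();print(s)
d={}
for n in("scene","side","wrist"):
    c=ctrl.capture(n);d[n]=c;cv2.imwrite(f"pics/{n}0.png",c["color"])
    print(n,c["fx"],c["fy"],c["cx"],c["cy"],c["dist_coeffs"],c.get("cam_to_world",c.get("tool_from_camera")))
pickle.dump((s,d),open("d0.pkl","wb"))
E
```

```text
pics
{'time_s': 0.0, 'joints': array([-1.55041209e+00,  3.13427861e-01,  1.49841716e+00, -1.96754474e-05,
        1.33098968e+00, -2.23390798e-01]), 'dq': array([ 2.63000143e-03,  1.03974834e-03, -1.15858916e-03, -9.61221891e-05,
        1.15476026e-03,  6.53103947e-04]), 'tau': array([-3.30578594e-03, -4.12269402e+01, -2.59742242e+01, -2.86341337e-04,
        4.13047223e-03,  4.88348221e-06]), 'eef_pos': array([ 126.7009055 , -509.22581826,  230.75390099]), 'ee_rot': array([-6.18792646e-04,  9.92580432e-01,  1.21588240e-01,  5.34218955e-05]), 'force': array([-0.16428259,  0.48214874, -0.36464105]), 'wrist_torque': array([ 0.01317204,  0.0185231 , -0.0361919 ]), 'grip_width': 0.9961831976800043}
scene 434.627766824468 434.627766824468 256.2141102869456 189.5288224225387 [-0.12535543  0.          0.          0.          0.        ] [[-6.13182837e-01 -4.57295291e-01  6.44117866e-01  1.23798910e+03]
 [ 7.89840354e-01 -3.41908184e-01  5.09166976e-01  4.88978571e+02]
 [-1.26104904e-02  8.20962734e-01  5.70842505e-01  6.44363119e+02]
 [ 0.00000000e+00  0.00000000e+00  0.00000000e+00  1.00000000e+00]]
side 443.3064820089186 443.3064820089186 250.56881999779205 186.99781527232682 [-0.10954619  0.          0.          0.          0.        ] [[-8.42588857e-01  3.09286802e-01 -4.40891927e-01  9.58655857e+01]
 [-5.38459481e-01 -4.99406643e-01  6.78715251e-01  6.95899128e+02]
 [-1.02666875e-02  8.09280346e-01  5.87332884e-01  7.18918533e+02]
 [ 0.00000000e+00  0.00000000e+00  0.00000000e+00  1.00000000e+00]]
wrist 291.3151719074902 291.3151719074902 258.35901743926985 195.50973247652877 [-0.06848616  0.          0.          0.          0.        ] [[ 6.83694146e-04  9.48635070e-01  3.16371674e-01  8.15188580e+01]
 [ 9.99999653e-01 -7.99261595e-04  2.35525734e-04 -7.69936190e-02]
 [ 4.76291700e-04  3.16371403e-01 -9.48635287e-01 -1.42377222e+02]
 [ 0.00000000e+00  0.00000000e+00  0.00000000e+00  1.00000000e+00]]
```

View pics/scene0.png

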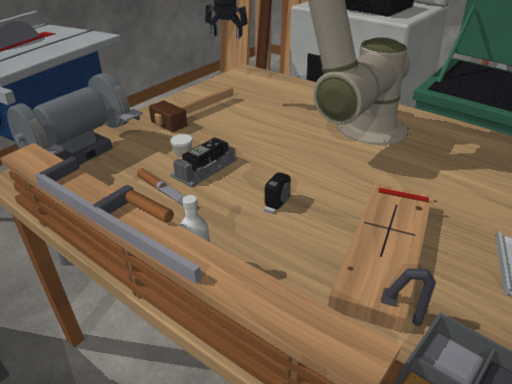

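View pics/side0.png

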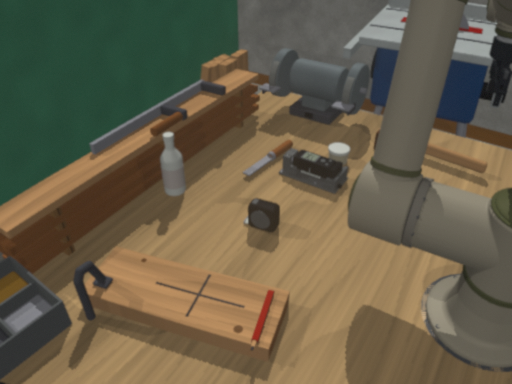

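View pics/wrist0.png

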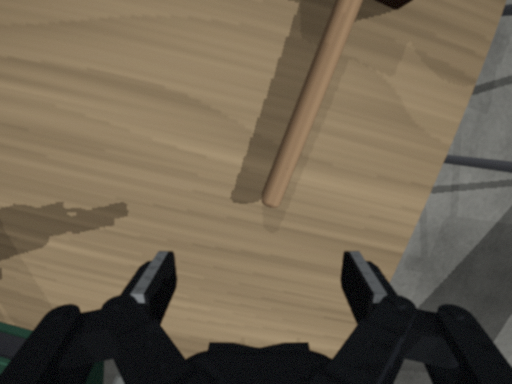

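```bash
cat > h.py <<'E'
import numpy as np,cv2
from scipy.spatial.transform import Rotation as R
def T_tool(s):
    q=s["ee_rot"];T=np.eye(4);T[:3,:3]=R.from_quat([q[1],q[2],q[3],q[0]]).as_matrix();T[:3,3]=s["eef_pos"];return T
def cam(c,s=None):
    return np.array(c["cam_to_world"]) if "cam_to_world" in c else T_tool(s)@np.array(c["tool_from_camera"])
def K(c): return np.array([[c["fx"],0,c["cx"]],[0,c["fy"],c["cy"]],[0,0,1.]])
def und(c,uv):
    return cv2.undistortPoints(np.array(uv,float).reshape(-1,1,2),K(c),np.array(c["dist_coeffs"])).reshape(-1,2)
def rays(c,uv,s=None):
    n=und(c,uv);T=cam(c,s);d=np.c_[n[:,0],-n[:,1],-np.ones(len(n))]
    return T[:3,3],d@T[:3,:3].T
def plane(c,uv,z,s=None):
    o,d=rays(c,uv,s);return o+d*((z-o[2])/d[:,2])[:,None]
def cloud(c,s=None):
    h,w=c["range_z"].shape;u,v=np.meshgrid(np.arange(w),np.arange(h))
    o,d=rays(c,np.c_[u.ravel(),v.ravel()],s)
    return (o+d*c["range_z"].reshape(-1,1)).reshape(h,w,3)
def proj(c,P,s=None):
    T=np.linalg.inv(cam(c,s));p=np.atleast_2d(P)@T[:3,:3].T+T[:3,3]
    p=p*[1,-1,-1]
    return cv2.projectPoints(p.reshape(-1,1,3),np.zeros(3),np.zeros(3),K(c),np.array(c["dist_coeffs"]))[0].reshape(-1,2)
E
python3 - <<'E'
from h import *;import pickle
s,d=pickle.load(open("d0.pkl","rb"))
a=d["scene"]["color"][120:220,150:300];cv2.imwrite("pics/a.png",cv2.resize(a,None,fx=5,fy=5,interpolation=2))
a=d["side"]["color"][130:240,240:360];cv2.imwrite("pics/b.png",cv2.resize(a,None,fx=5,fy=5,interpolation=2))
for n in("scene","side"):
    c=d[n];P=cloud(c)
    for uv in ((205,152),(278,190),(181,145),(390,230)) if n=="scene" else((318,160),(264,214),(339,150),(205,290)):
        print(n,uv,P[uv[1],uv[0]].round(1))
E
```

```text
scene (205, 152) [ 524.  -249.4   62.3]
scene (278, 190) [550.7  10.8  61. ]
scene (181, 145) [ 509.1 -361.2   40.7]
scene (390, 230) [504.9 275.7  40.8]
side (318, 160) [ 498.2 -265.2   63.7]
side (264, 214) [505.7   9.   60.6]
side (339, 150) [ 481.4 -376.4   44.1]
side (205, 290) [494.6 253.2  40.3]
```

View pics/a.png

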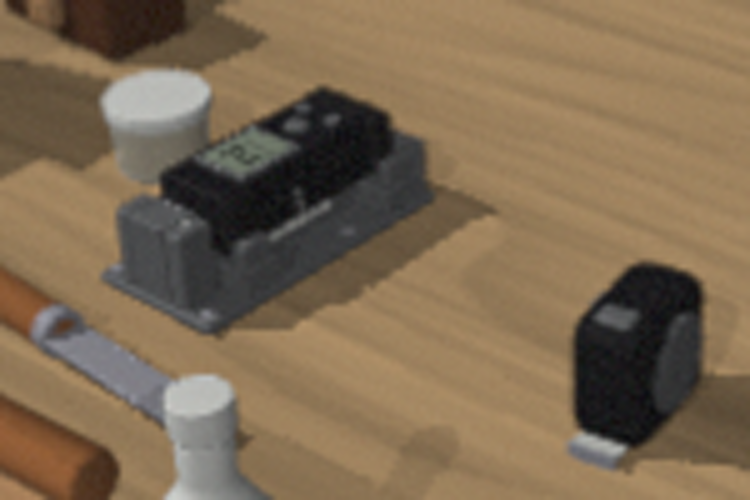

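View pics/b.png

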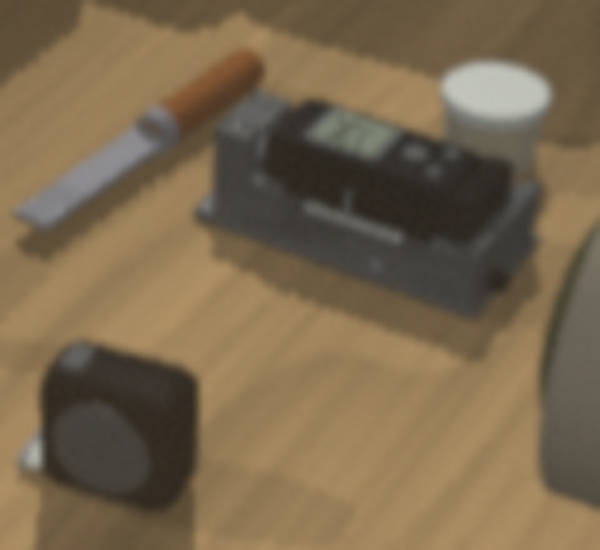

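```bash
python3 - <<'E'
from h import *;import pickle
s,d=pickle.load(open("d0.pkl","rb"))
for n in("scene","side"):
    c=d[n];P=cloud(c)
    X,Y,Z=P[...,0],P[...,1],P[...,2]
    m=(abs(Z-62)<3)&(X>380)&(X<640)&(Y>-330)&(Y<-150)
    q=P[m][:,:2].astype(np.float32);r=cv2.minAreaRect(q);print(n,m.sum(),r,q.min(0),q.max(0))
    # plank top
    m=(abs(Z-40)<4)&(X>250)&(X<750)&(Y>120)&(Y<420)
    q=P[m][:,:2].astype(np.float32);r=cv2.minAreaRect(q);print(n,"plank",m.sum(),r)
    img=c["color"].astype(int); k=cv2.erode(m.astype(np.uint8),np.ones((5,5)))>0
    vs=img.sum(2); dark=k&(vs<200)
    ys,xs=np.nonzero(dark);print(len(xs))
    out=c["color"].copy();out[dark]=(0,0,255)
    sl=(slice(ys.min()-20,ys.max()+20),slice(xs.min()-20,xs.max()+20))
    cv2.imwrite(f"pics/m_{n}.png",cv2.resize(np.hstack([c["color"][sl],out[sl]]),None,fx=2.5,fy=2.5))
    Q=plane(c,np.c_[xs,ys],40);np.save(f"dark_{n}.npy",Q)
    # tape, tub
    for nm,mm in(("tape",(Z>20)&(Z<75)&(X>420)&(X<640)&(Y>-60)&(Y<90)),("tub",(Z>36)&(Z<50)&(X>400)&(X<600)&(Y>-430)&(Y<-325)),("glue",(Z>80)&(Z<190)&(X>600)&(X<800)&(Y>-300)&(Y<100))):
        if mm.sum(): print(nm,P[mm].min(0).round(),P[mm].max(0).round())
E
```

```text
scene 393 ((507.03863525390625, -269.54693603515625), (55.53290557861328, 130.4735565185547), 86.5338363647461) [ 441.41437 -294.0737 ] [ 573.3571  -238.08136]
scene plank 7890 ((527.5170288085938, 296.12884521484375), (405.53704833984375, 170.0211944580078), 13.895415306091309)
109
tape [487. -35.  20.] [561.  17.  73.]
tub [ 459. -417.   36.] [ 521. -350.   49.]
glue [782. -23.  81.] [800.  18. 176.]
side 429 ((501.57476806640625, -267.879638671875), (56.72633743286133, 128.6631317138672), 88.90709686279297) [ 437.24597 -297.31134] [ 566.08936 -239.02693]
side plank 10543 ((526.94482421875, 295.52947998046875), (403.6043395996094, 172.8324432373047), 13.691970825195312)
0Traceback (most recent call last):
  File "<stdin>", line 15, in <module>
    return umr_minimum(a, axis, None, out, keepdims, initial, where)
ValueError: zero-size array to reduction operation minimum which has no identity
```

carry_out(plan=[[85,[10,-3,1],[0,0,0]],[85,[22,-7,2],[0,0,0]],[85,[22,-7,2],[0,0,0]],[85,[22,-7,2],[0,0,0]],[85,[22,-7,2],[0,0,0]],[85,[22,-7,2],[0,0,0]],[85,[22,-7,2],[0,0,0]],[85,[22,-7,2],[0,0,0]],[85,[22,-7,2],[0,0,0]],[85,[22,-7,2],[0,0,0]],[85,[22,-7,2],[0,0,0]],[85,[22,-7,2],[0,0,0]],[85,[22,-7,2],[0,0,0]],[85,[22,-7,2],[0,0,0]],[85,[22,-7,2],[0,0,0]],[85,[22,-7,2],[0,0,0]],[85,[22,-7,2],[0,0,0]],[85,[22,-7,2],[0,0,0]],[85,[22,-7,2],[0,0,0]],[85,[22,-7,2],[0,0,0]]])

```text
time_s: 1.82
eef_pos: [510.3, -272.6, 192.0]
ee_rot: [-0.0, 0.993, 0.122, -0.0]
force: [-0.5, -1.1, -0.8]
grip_width: 0.998
```

carry_out(plan=[[85,[6,-4,0],[0,0,0.7]],[85,[0,0,0],[0,0,0.7]],[85,[0,0,0],[0,0,0.7]],[85,[0,0,0],[0,0,0.6]],[85,[0,0,0],[0,0,0]],[85,[0,0,0],[0,0,0]],[85,[0,0,0],[0,0,0]]])

```text
time_s: 2.4
eef_pos: [514.1, -268.5, 192.2]
ee_rot: [-0.0, 1.0, -0.018, -0.0]
force: [-0.0, 0.2, -0.2]
grip_width: 0.994
```

```bash
python3 - <<'E'
from h import *;import pickle
from rig import ctrl
s=ctrl.sense();c=ctrl.capture("wrist");pickle.dump((s,c),open("w1.pkl","wb"))
print(s["time_s"],s["eef_pos"],s["ee_rot"],s["force"])
cv2.imwrite("pics/w1.png",c["color"])
P=cloud(c,s);X,Y,Z=P[...,0],P[...,1],P[...,2]
m=(abs(Z-62)<3)&(X>380)&(X<640)&(Y>-330)&(Y<-150);m=cv2.morphologyEx(m.astype(np.uint8),0*1+cv2.MORPH_OPEN,np.ones((3,3)))>0
print(m.sum(),cv2.minAreaRect(P[m][:,:2].astype(np.float32)),np.median(Z[m]))
E
```

```text
2.4 [ 514.12156095 -268.4962123   192.21887398] [-1.04576757e-04  9.99829250e-01 -1.84785319e-02 -6.84851871e-05] [-0.04998195  0.23356332 -0.16912174]
5936 ((504.08734130859375, -269.0829162597656), (53.16503143310547, 128.1838836669922), 88.54597473144531) 61.95815564481646
```

View pics/w1.png

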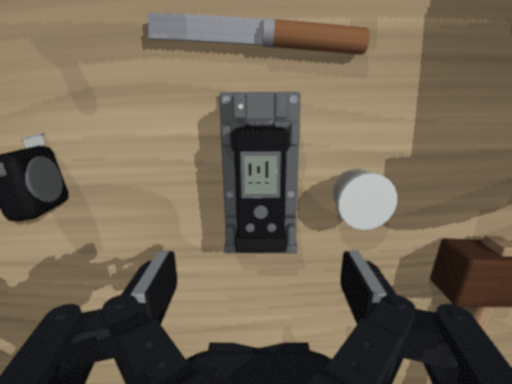

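```bash
python3 - <<'E'
from h import *;import pickle
s,c=pickle.load(open("w1.pkl","rb"))
P=cloud(c,s);X,Y,Z=P[...,0],P[...,1],P[...,2]
m=(abs(Z-62)<3)&(X>380)&(X<640)&(Y>-330)&(Y<-150)
lo,hi=[],[]
for r in range(132,236,2):
    q=np.nonzero(m[r])[0]
    if len(q)<20: continue
    a,b=P[r,q[0]],P[r,q[-1]]
    lo.append(plane(c,[[q[0]-.5,r]],62,s)[0]);hi.append(plane(c,[[q[-1]+.5,r]],62,s)[0])
lo=np.array(lo);hi=np.array(hi)
for i in range(0,len(lo),4):print(lo[i].round(1)[:2],hi[i].round(1)[:2])
w=np.abs(lo[:,1]-hi[:,1]);k=w<np.median(w)+1.5
for L in(lo,hi,(lo+hi)/2):
    p=np.polyfit(L[k,0],L[k,1],1);print(np.degrees(np.arctan(p[0])),np.polyval(p,514))
# cradle base/tower
t=(abs(Z-54)<2)&(X>560)&(X<620)&(Y>-330)&(Y<-200);print("tower",t.sum(),cv2.minAreaRect(P[t][:,:2].astype(np.float32)))
t=(Z>4)&(X>400)&(X<620)&(Y>-330)&(Y<-210);print("all",cv2.minAreaRect(P[t][:,:2].astype(np.float32)))
E
```

```text
[ 567.2 -247.2] [ 565.4 -298. ]
[ 559.9 -246.8] [ 558.  -297.9]
[ 552.5 -245.4] [ 550.6 -297.9]
[ 544.8 -246.8] [ 543.1 -295. ]
[ 537.1 -246.4] [ 535.4 -294.9]
[ 529.3 -246.8] [ 527.5 -294.9]
[ 521.3 -245.4] [ 519.6 -294.8]
[ 513.2 -245.9] [ 511.5 -293.8]
[ 505.  -245.4] [ 503.2 -294.7]
[ 496.5 -245.8] [ 494.8 -294.6]
[ 488.  -245.3] [ 486.2 -293.6]
[ 479.2 -244.8] [ 477.5 -293.5]
[ 470.3 -245.3] [ 468.6 -292.4]
-1.761299026919488 -245.95286161333036
-1.4557613674786332 -294.3661948405518
-1.6087896524466312 -270.16188984462894
tower 1335 ((584.226806640625, -272.5987854003906), (52.271690368652344, 33.370811462402344), 87.92790985107422)
all ((515.3795776367188, -270.0251770019531), (120.90237426757812, 175.17405700683594), 87.94910430908203)
```

carry_out(plan=[[85,[0,1.5,4],[0,0,-0.08]],[85,[0,0,10],[0,0,0]],[85,[0,0,12],[0,0,0]],[85,[0,0,12],[0,0,0]],[85,[0,0,12],[0,0,0]],[85,[0,0,12],[0,0,0]],[85,[0,0,12],[0,0,0]],[85,[0,0,12],[0,0,0]],[85,[0,0,12],[0,0,0]],[85,[0,0,12],[0,0,0]],[85,[0,0,12],[0,0,0]],[85,[0,0,8],[0,0,0]],[85,[0,0,6],[0,0,0]],[85,[0,0,4],[0,0,0]],[85,[0,0,0],[0,0,0]],[85,[0,0,0],[0,0,0]]])

```text
time_s: 3.78
eef_pos: [514.2, -270.5, 52.5]
ee_rot: [0.0, 1.0, -0.015, 0.0]
force: [-0.3, -0.2, 0.2]
grip_width: 0.996
```

```bash
python3 - <<'E'
from h import *;import pickle
from rig import ctrl
s=ctrl.sense();print(s["time_s"],s["eef_pos"],s["ee_rot"],s["force"])
a=ctrl.capture("side")["color"][100:240,240:380];b=ctrl.capture("wrist")["color"]
cv2.imwrite("pics/d1.png",np.hstack([cv2.resize(a,(384,384)),cv2.resize(b,(416,384))]))
E
```

```text
3.7833 [ 514.18065606 -270.47712743   52.52727723] [ 1.42378361e-04  9.99883528e-01 -1.52603534e-02  1.78442589e-04] [-0.27342664 -0.19992856  0.17576118]
```

View pics/d1.png

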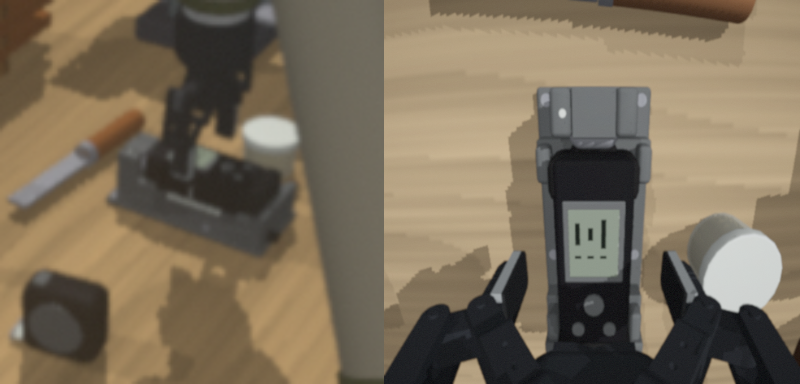

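carry_out(plan=[[85,[0,0,6],[0,0,0]],[85,[0,0,7],[0,0,0]],[85,[0,0,7],[0,0,0]],[85,[0,0,4],[0,0,0]],[85,[0,0,1],[0,0,0]],[85,[0,0,0],[0,0,0]],[85,[0,0,0],[0,0,0]]])

```text
time_s: 4.47
eef_pos: [514.1, -270.4, 27.4]
ee_rot: [0.0, 1.0, -0.015, 0.0]
force: [0.2, 0.9, -0.1]
grip_width: 0.995
```

carry_out(plan=[[50,[0,0,0],[0,0,0]],[45,[0,0,0],[0,0,0]],[45,[0,0,0],[0,0,0]],[40,[0,0,0],[0,0,0]],[40,[0,0,0],[0,0,0]],[40,[0,0,0],[0,0,0]],[40,[0,0,0],[0,0,0]],[40,[0,0,0],[0,0,0]],[40,[0,0,0],[0,0,0]],[40,[0,0,0],[0,0,0]]], grip_force=60)

```text
time_s: 5.3
eef_pos: [514.2, -270.5, 27.7]
ee_rot: [0.0, 1.0, -0.015, 0.0]
force: [-1.2, 1.5, 4.9]
grip_width: 0.575
```

```bash
python3 - <<'E'
from rig import ctrl
s=ctrl.sense();print(s["time_s"],s["eef_pos"],s["ee_rot"],s["force"],s["wrist_torque"],s["grip_width"])
E
```

```text
5.3 [ 514.22411667 -270.45482653   27.74201115] [ 1.81572004e-04  9.99883403e-01 -1.52668656e-02  2.63274997e-04] [-1.16972878  1.45428446  4.87257294] [ 0.25310519  0.14136648 -0.01059437] 0.5747621322585046
```

carry_out(plan=[[40,[0,0,0],[0,0,0]],[40,[0,0,0],[0,0,0]],[40,[0,0,-1],[0,0,0]],[40,[0,0,-2],[0,0,0]],[40,[0,0,-2],[0,0,0]],[40,[0,0,-2],[0,0,0]],[40,[0,0,-2],[0,0,0]],[40,[0,0,-2],[0,0,0]],[40,[0,0,-2],[0,0,0]],[40,[0,0,-2],[0,0,0]],[40,[0,0,-2],[0,0,0]],[40,[0,0,-2],[0,0,0]],[40,[0,0,-3],[0,0,0]],[40,[0,0,-4],[0,0,0]],[40,[0,0,-4],[0,0,0]],[40,[0,0,-5],[0,0,0]],[40,[0,0,-5],[0,0,0]],[40,[0,0,0],[0,0,0]],[40,[0,0,0],[0,0,0]],[40,[0,0,0],[0,0,0]]], grip_force=80)

```text
time_s: 6.97
eef_pos: [513.9, -270.3, 67.2]
ee_rot: [-0.0, 1.0, -0.015, -0.0]
force: [-0.6, 0.3, -2.9]
grip_width: 0.572
```

```bash
python3 - <<'E'
from h import *;import pickle
from rig import ctrl
s=ctrl.sense();print(s["time_s"],s["eef_pos"],s["ee_rot"],s["force"],s["wrist_torque"],s["grip_width"])
d={n:ctrl.capture(n) for n in("side","scene","wrist")};pickle.dump((s,d),open("d2.pkl","wb"))
a=d["side"]["color"][90:220,240:370];b=d["scene"]["color"][90:210,140:260]
cv2.imwrite("pics/d2.png",np.hstack([cv2.resize(a,(400,400)),cv2.resize(b,(400,400))]))
cv2.imwrite("pics/d2w.png",d["wrist"]["color"])
E
```

```text
6.9667 [ 513.94524377 -270.29996056   67.17764895] [-6.43388548e-05  9.99883298e-01 -1.52766627e-02 -9.42971729e-05] [-0.58160385  0.33454663 -2.89414634] [-0.00379394  0.02137839  0.0366921 ] 0.5716989942340142
```

View pics/d2.png

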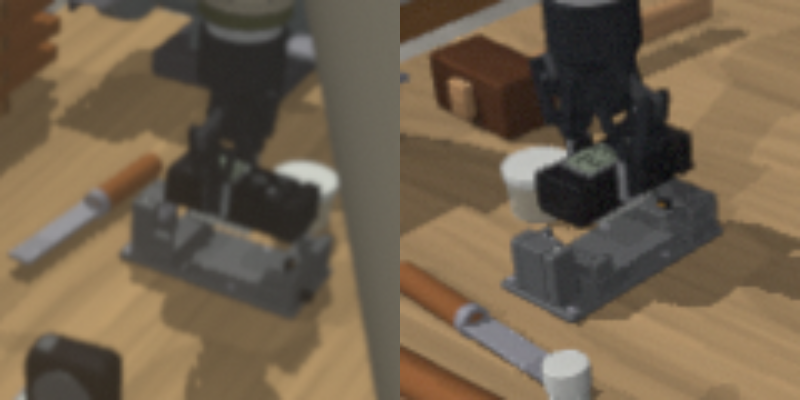

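View pics/d2w.png

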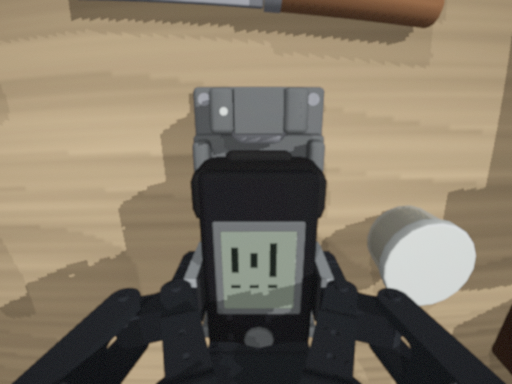

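```bash
python3 - <<'E'
from h import *;import pickle
s,d=pickle.load(open("d2.pkl","rb"))
c=d["wrist"];P=cloud(c,s);T=np.linalg.inv(T_tool(s));L=P@T[:3,:3].T+T[:3,3]
m=(c["range_z"]>0)&(abs(P[...,2]-101.5)<5)&(abs(L[...,1])<30)&(L[...,0]>10)&(L[...,0]<65)
A=L[m];co,*_=np.linalg.lstsq(np.c_[A[:,:2],np.ones(len(A))],A[:,2],rcond=None);print("meter top in tool: z=",co,len(A),"expect",27.7-62,"head x",A[:,0].max(),"y",A[:,1].min(),A[:,1].max())
for n in("scene","side"):
    c=d[n];P=cloud(c);X,Y,Z=P[...,0],P[...,1],P[...,2]
    m=(abs(Z-40)<5)&(X>250)&(X<750)&(Y>120)&(Y<420)
    k=cv2.morphologyEx(m.astype(np.uint8),cv2.MORPH_CLOSE,np.ones((7,7)));k=cv2.erode(k,np.ones((5,5)))
    g=cv2.cvtColor(c["color"],cv2.COLOR_BGR2GRAY)
    bh=cv2.morphologyEx(g,cv2.MORPH_BLACKHAT,np.ones((9,9)))
    dk=((bh>30)&(k>0))
    print(n,dk.sum())
    ys,xs=np.nonzero(dk);sl=(slice(ys.min()-20,ys.max()+20),slice(xs.min()-20,xs.max()+20))
    o=c["color"].copy();o[dk]=(0,0,255);o=np.hstack([c["color"][sl],o[sl]])
    cv2.imwrite(f"pics/m_{n}.png",cv2.resize(o,None,fx=780/o.shape[1],fy=780/o.shape[1]))
    np.save(f"px_{n}.npy",np.c_[xs,ys,bh[dk]])
E
```

```text
meter top in tool: z= [ 6.54917446e-02  4.18203933e-04 -3.63959267e+01] 13122 expect -34.3 head x 54.86359946242135 y -29.993807865674086 29.963681150108613
scene 622
side 841
```

View pics/m_scene.png

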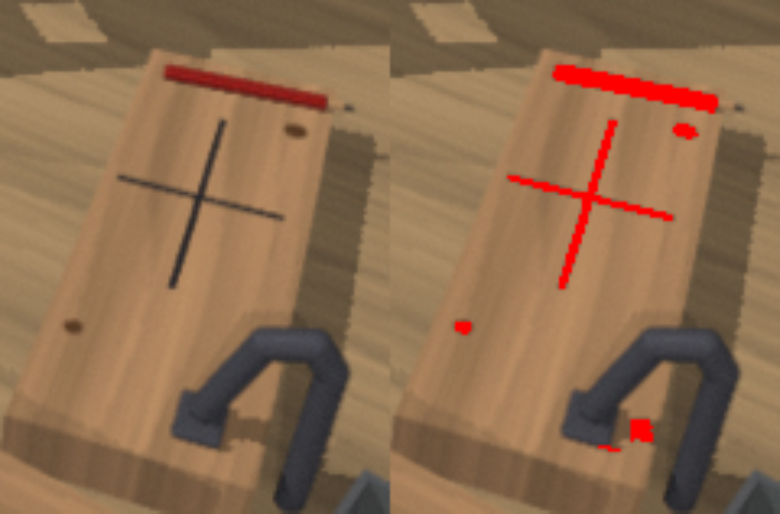

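View pics/m_side.png

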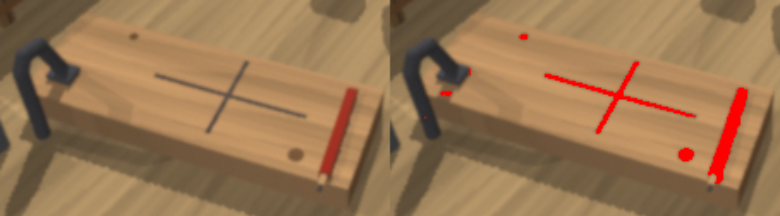

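```bash
python3 - <<'E'
from h import *;import pickle
def top(c,s,lab):
    P=cloud(c,s);T=np.linalg.inv(T_tool(s));L=P@T[:3,:3].T+T[:3,3]
    m=(c["range_z"]>0)&(abs(L[...,1])<18)&(L[...,0]>5)&(L[...,0]<50)&(P[...,2]>(50 if lab=="seated" else 85))
    A=L[m]
    for i in range(3):
        co,*_=np.linalg.lstsq(np.c_[A[:,:2],np.ones(len(A))],A[:,2],rcond=None);r=A[:,2]-np.c_[A[:,:2],np.ones(len(A))]@co;A=A[abs(r)<1.5]
    print(lab,co,len(A))
    for a in range(5,55,8):
        b=A[(abs(A[:,0]-a)<2)];print(a,np.median(b[:,2]) if len(b) else 0,end="; ")
    print()
s1,c1=pickle.load(open("w1.pkl","rb"));top(c1,s1,"seated")
s,d=pickle.load(open("d2.pkl","rb"));top(d["wrist"],s,"lifted")
for n in("scene","side"):
    px=np.load(f"px_{n}.npy");c=d[n];Q=plane(c,px[:,:2],40)[:,:2];w=px[:,2]
    lab=cv2.connectedComponents
    ctr=np.array([490,255.]);R0=100
    # two line fits iteratively: angle 13.8
    a=np.radians(13.8)
    p0=Q[np.hypot(*(Q-ctr).T)<110]
    al=a; o=ctr.copy()
    for it in range(8):
        u=np.array([np.cos(al),np.sin(al)]);v=np.array([-u[1],u[0]])
        t=(p0-o)@u;h=(p0-o)@v
        l1=(abs(h)<max(5,20-4*it))&(abs(t)>10)&(abs(t)<100);l2=(abs(t)<max(5,20-4*it))&(abs(h)>10)&(abs(h)<60)
        f1=np.polyfit(t[l1],h[l1],1);f2=np.polyfit(h[l2],t[l2],1)
        h0=(f1[1]+f1[0]*f2[1])/(1-f1[0]*f2[0]);t0=f2[0]*h0+f2[1]
        o=o+u*t0+v*h0;al+=np.arctan(f1[0])
    print(n,o,np.degrees(al),np.degrees(al-np.arctan(f2[0])),l1.sum(),l2.sum(),t[l1].min(),t[l1].max(),h[l2].min(),h[l2].max())
E
```

```text
seated [ 6.58445414e+00 -4.76361574e-02 -1.33756853e+02] 35
5 0; 13 0; 21 0; 29 0; 37 0; 45 0; 53 0; 
lifted [ 3.36035447e-01 -3.89594708e-03 -4.76706731e+01] 589
5 0; 13 0; 21 0; 29 0; 37 -35.04585131227574; 45 -32.7013189607229; 53 0; 
scene [499.95683539 271.13655676] 13.3817333495376 13.83974690293375 130 89 -92.66954876651707 94.35276996694367 -55.33321742806158 54.46176047327998
side [499.43788499 268.5780132 ] 13.455468322891965 13.6422970228211 186 111 -93.32944890240492 94.92199271502892 -54.44750953809717 56.29538066993494
```

```bash
python3 - <<'E'
from h import *;import pickle
def top(c,s,lab,zn):
    P=cloud(c,s);T=np.linalg.inv(T_tool(s));L=P@T[:3,:3].T+T[:3,3]
    m=(c["range_z"]>0)&(abs(L[...,1])<16)&(L[...,0]>-70)&(L[...,0]<60)&(abs(P[...,2]-zn)<7)
    A=L[m];print(lab,len(A),np.median(P[m][:,2]),A[:,0].min(),A[:,0].max())
    for a in range(-70,60,8):
        b=A[(abs(A[:,0]-a)<2)]
        if len(b)>10:print(a,np.median(b[:,2]).round(2),end="; ")
    b=A[(A[:,0]<48)];print(np.polyfit(b[:,0],b[:,2],1))
s1,c1=pickle.load(open("w1.pkl","rb"));top(c1,s1,"seated",62)
s,d=pickle.load(open("d2.pkl","rb"));top(d["wrist"],s,"lifted",101.5)
E
```

```text
seated 3930 62.36314600240556 -69.93728577215057 54.7762079982075
-70 131.38; -62 131.58; -54 130.72; -46 129.82; -38 130.34; -30 129.83; -22 130.11; -14 130.44; -6 128.88; 2 128.64; 10 128.67; 18 128.7; 26 128.56; 34 129.75; 42 130.55; 50 130.54; [-1.56620165e-02  1.29639324e+02]
lifted 13182 102.0878070294325 -30.772634205388727 54.87934801643598
-30 -34.2; -22 -34.31; -14 -33.95; -6 -35.69; 2 -35.66; 10 -35.75; 18 -35.77; 26 -35.71; 34 -34.52; 42 -33.94; 50 -33.78; [ 7.02918459e-03 -3.50874809e+01]
```

carry_out(plan=[[40,[0,0,-5],[0,0,0]],[40,[0,0,-10],[0,0,0]],[40,[0,0,-15],[0,0,0]],[40,[0,0,-15],[0,0,0]],[40,[0,0,-15],[0,0,0]],[40,[0,0,-15],[0,0,0]],[40,[0,0,-15],[0,0,0]],[40,[0,0,-15],[0,0,0]],[40,[0,0,-10],[0,0,0]],[40,[0,0,-5],[0,0,0]],[40,[-1,-4,0],[0,0,0]],[40,[-2,-8,0],[0,0,0]],[40,[-3,-12,0],[0,0,0]],[40,[-4,-16,0],[0,0,0]],[40,[-5,-20,0],[0,0,0]],[40,[-5,-20,0],[0,0,0]],[40,[-5,-20,0],[0,0,0]],[40,[-5,-20,0],[0,0,0]],[40,[-5,-20,0],[0,0,0]],[40,[-5,-20,0],[0,0,0]]])

```text
time_s: 8.78
eef_pos: [477.9, -107.4, 186.4]
ee_rot: [-0.0, 1.0, -0.015, -0.001]
force: [-0.4, -0.2, -2.3]
grip_width: 0.57
```

carry_out(plan=[[40,[-5,-20,0],[0,0,-0.13]],[40,[-5,-20,0],[0,0,-0.13]],[40,[-5,-20,0],[0,0,-0.13]],[40,[-5,-20,0],[0,0,-0.13]],[40,[-5,-20,0],[0,0,-0.13]],[40,[-5,-20,0],[0,0,-0.13]],[40,[-5,-20,0],[0,0,-0.13]],[40,[-5,-20,0],[0,0,-0.13]],[40,[-5,-20,0],[0,0,-0.13]],[40,[-5,-20,0],[0,0,-0.13]],[40,[-5,-20,0],[0,0,-0.13]],[40,[-5,-20,0],[0,0,-0.13]],[40,[-4,-16,0],[0,0,-0.13]],[40,[-3,-12,0],[0,0,-0.13]],[40,[-2,-8,0],[0,0,-0.13]],[40,[-1,-4,0],[0,0,-0.13]],[40,[0,0,0],[0,0,-0.13]],[40,[0,0,0],[0,0,-0.13]],[40,[0,0,0],[0,0,-0.13]],[40,[0,0,0],[0,0,-0.09]]])

```text
time_s: 10.45
eef_pos: [392.9, 165.3, 187.2]
ee_rot: [0.0, 0.993, 0.119, -0.0]
force: [0.4, 0.1, -2.8]
grip_width: 0.572
```

```bash
python3 - <<'E'
from h import *
from rig import ctrl
s=ctrl.sense();print(s["time_s"],s["eef_pos"],s["ee_rot"],s["force"],s["grip_width"])
print("yaw",R.from_matrix(T_tool(s)[:3,:3]).as_matrix()[:2,0])
t=T_tool(s)
t1=np.array([499.7,269.8,s["eef_pos"][2]])-95*np.array([np.cos(np.radians(13.6)),np.sin(np.radians(13.6)),0]);print("go",t[:3,:3].T@(t1-s["eef_pos"]), np.degrees(np.arctan2(t[1,0],t[0,0])))
E
```

```text
10.45 [392.90949788 165.26981716 187.23034774] [ 5.59569996e-05  9.92933803e-01  1.18669531e-01 -4.10144065e-05] [ 0.3773592   0.14838372 -2.84574697] 0.5716955352351701
yaw [0.97183508 0.23566197]
go [ 3.34165595e+01 -7.64704527e+01 -1.09188025e-02] 13.630647084070569
```

carry_out(plan=[[40,[2,-4,0],[0,0,0]],[40,[4,-9,0],[0,0,0]],[40,[5,-12,0],[0,0,0]],[40,[6,-14,0],[0,0,0]],[40,[6,-14,0],[0,0,0]],[40,[5,-11,0],[0,0,0]],[40,[3,-8,0],[0,0,0]],[40,[2,-4,0],[0,0,0]],[40,[0,0,0],[0,0,0]],[40,[0,0,0],[0,0,0]],[40,[0,0,0],[0,0,0]],[40,[0,0,0],[0,0,0]],[40,[0,0,0],[0,0,0]]])

```text
time_s: 11.53
eef_pos: [407.0, 247.0, 187.4]
ee_rot: [-0.0, 0.993, 0.118, 0.0]
force: [-0.6, -0.2, -4.3]
grip_width: 0.577
```

```bash
python3 - <<'E'
from h import *;import pickle
from rig import ctrl
s=ctrl.sense();c=ctrl.capture("wrist");pickle.dump((s,c),open("w3.pkl","wb"));cv2.imwrite("pics/w3.png",c["color"])
print(s["time_s"],s["eef_pos"],s["ee_rot"],s["force"],s["wrist_torque"])
P=cloud(c,s)
g=cv2.cvtColor(c["color"],cv2.COLOR_BGR2GRAY);bh=cv2.morphologyEx(g,cv2.MORPH_BLACKHAT,np.ones((15,15)))
m=(bh>35)&(abs(P[...,2]-40)<4)
ys,xs=np.nonzero(m);Q=plane(c,np.c_[xs,ys],40,s)[:,:2]
o=np.array([499.7,269.8]);al=np.radians(13.6)
for it in range(8):
    u=np.array([np.cos(al),np.sin(al)]);v=np.array([-u[1],u[0]])
    t=(Q-o)@u;h=(Q-o)@v;w=max(4,14-3*it)
    l1=(abs(h)<w)&(abs(t)>10)&(abs(t)<100);l2=(abs(t)<w)&(abs(h)>10)&(abs(h)<60)
    f1=np.polyfit(t[l1],h[l1],1);f2=np.polyfit(h[l2],t[l2],1)
    h0=(f1[1]+f1[0]*f2[1])/(1-f1[0]*f2[0]);t0=f2[0]*h0+f2[1]
    o=o+u*t0+v*h0;al+=np.arctan(f1[0])
print(o,np.degrees(al),np.degrees(al-np.arctan(f2[0])),l1.sum(),l2.sum(),t[l1].min(),t[l1].max(),h[l2].min(),h[l2].max())
pm=(abs(P[...,0]-o[0])<60)&(abs(P[...,1]-o[1])<40)&(abs(P[...,2]-40)<8);print("plank z",np.median(P[pm][:,2]))
print(proj(c,[o[0],o[1],40],s))
E
```

```text
11.5333 [406.96061108 247.015503   187.39324361] [-1.30338585e-06  9.92994499e-01  1.18160578e-01  5.46402048e-05] [-0.64922081 -0.21105126 -4.27706818] [ 0.01494229 -0.04154856 -0.05077123]
[499.01794921 270.91048879] 13.698170430421452 13.62135449591546 667 545 -61.31289868517019 71.28101929784843 -55.714458217287294 55.55290352533159
plank z 39.845418734716134
[[256.8664067   84.11648145]]
```

View pics/w3.png

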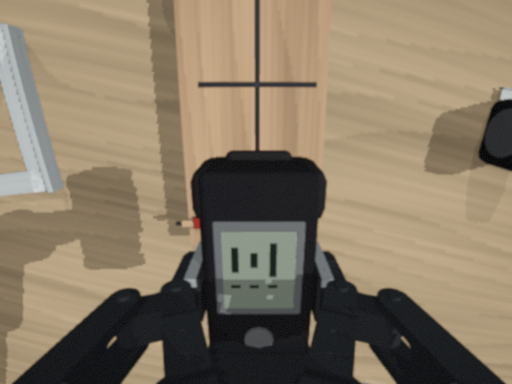

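carry_out(plan=[[40,[5,0,0],[0,0,0]],[40,[10,0,0],[0,0,0]],[40,[15,-0.5,0],[0,0,0]],[40,[15,-0.5,0],[0,0,0]],[40,[15,-0.5,0],[0,0,0]],[40,[15,0,0],[0,0,0]],[40,[12,0,4],[0,0,0]],[40,[6,0,8],[0,0,0]],[40,[2,0,14],[0,0,0]],[40,[0,0,16],[0,0,0]],[40,[0,0,16],[0,0,0]],[40,[0,0,16],[0,0,0]],[40,[0,0,16],[0,0,0]],[40,[0,0,14],[0,0,0]],[40,[0,0,10],[0,0,0]],[40,[0,0,6],[0,0,0]],[40,[0,0,3],[0,0,0]],[40,[0,0,1],[0,0,0]],[40,[0,0,0],[0,0,0]],[40,[0,0,0],[0,0,0]]])

```text
time_s: 13.25
eef_pos: [499.2, 271.3, 63.9]
ee_rot: [-0.0, 0.993, 0.118, 0.001]
force: [-0.5, 0.2, -2.7]
grip_width: 0.576
```

carry_out(plan=[[40,[0,0,0],[0,0,0]],[40,[0,0,0],[0,0,0]],[40,[0,0,0],[0,0,0]]])

```text
time_s: 13.5
eef_pos: [499.0, 271.2, 63.6]
ee_rot: [-0.0, 0.993, 0.118, 0.0]
force: [-1.0, 0.6, -1.8]
grip_width: 0.572
```

```bash
python3 - <<'E'
from h import *;import pickle
from rig import ctrl
s=ctrl.sense();t=T_tool(s)
print(s["time_s"],s["eef_pos"],np.degrees(np.arctan2(t[1,0],t[0,0])),t[2],s["force"],s["wrist_torque"],s["grip_width"])
print("to cross",t[:3,:3].T@(np.array([499.1,270.8,s["eef_pos"][2]])-s["eef_pos"]))
d={n:ctrl.capture(n) for n in("side","scene","wrist")};pickle.dump((s,d),open("d4.pkl","wb"))
a=d["side"]["color"][210:350,120:300];b=d["scene"]["color"][150:300,320:470]
cv2.imwrite("pics/d4.png",np.hstack([cv2.resize(a,(440,342)),cv2.resize(b,(342,342))]))
c=d["wrist"];cv2.imwrite("pics/d4w.png",c["color"])
E
```

```text
13.5 [499.01509594 271.22393931  63.60658193] 13.609382624337876 [ 5.52366201e-04 -1.75667326e-05 -9.99999847e-01  6.36065819e+01] [-0.9685754   0.64773899 -1.75345072] [0.06283719 0.02819395 0.01890288] 0.5723738035402074
to cross [-1.72332907e-02  4.32014185e-01 -1.71081676e-05]
```

View pics/d4.png

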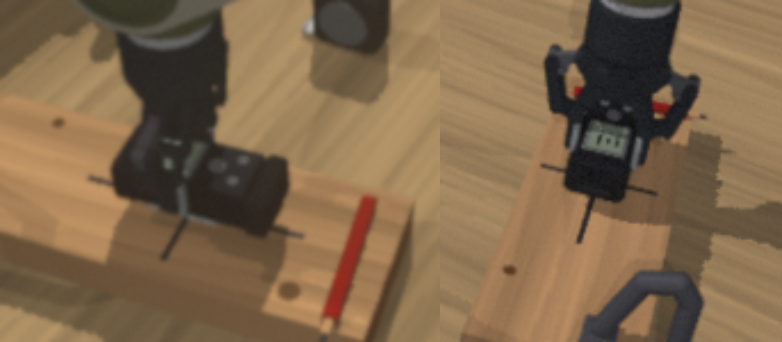

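View pics/d4w.png

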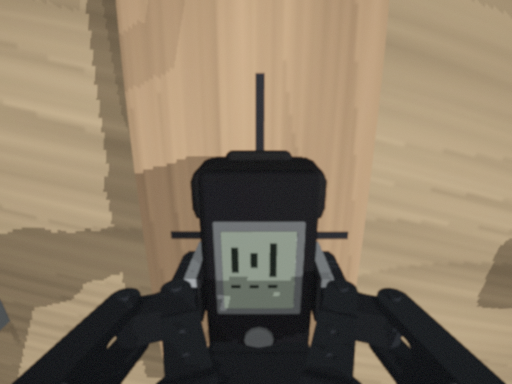

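```bash
python3 - <<'E'
from h import *;import pickle
s,d=pickle.load(open("d4.pkl","rb"));c=d["wrist"];g=cv2.cvtColor(c["color"],cv2.COLOR_BGR2GRAY).astype(int)
def cen(a,ax):
    w=np.clip(np.median(a)-15-a,0,None);return w
pts=[]
for cols in((175,186),(333,346)):
    for u in range(*cols):
        col=g[222:250,u];w=np.clip(np.median(col)-20-col,0,None);pts.append((u,222+(w*np.arange(28)).sum()/w.sum()))
ver=[]
for v in range(78,145,3):
    r=g[v,245:275];w=np.clip(np.median(r)-20-r,0,None);ver.append((245+(w*np.arange(30)).sum()/w.sum(),v))
T=T_tool(s)
f=lambda p:((plane(c,p,40,s)-T[:3,3])@T[:3,:3])[:,:2]
H=f(pts);V=f(ver)
ph=np.polyfit(H[:,1],H[:,0],1);pv=np.polyfit(V[:,0],V[:,1],1)
print("cross line x at y=0:",ph,"along line y:",pv, "V range",V[:,0].min(),V[:,0].max(),"H y",H[:,1].min(),H[:,1].max())
m=(c["range_z"]>0);P=cloud(c,s);L=(P-T[:3,3])@T[:3,:3]
k=m&(abs(L[...,2]+34.5)<3)&(abs(L[...,1])<40)&(L[...,0]>38)&(L[...,0]<60);print("head y",L[k][:,1].min(),L[k][:,1].max(),L[k][:,0].max())
E
```

```text
cross line x at y=0: [-0.00106425 -0.00730292] along line y: [0.00200647 0.31411361] V range 57.01765866367024 92.41043599296151 H y -52.90198569030137 54.807364420852785
head y -26.694884907237384 26.603932803088043 54.57369026335602
```

carry_out(plan=[[40,[0,0.4,2],[0,0,0]],[40,[0,0,3],[0,0,0]],[40,[0,0,2],[0,0,0]],[40,[0,0,1],[0,0,0]],[40,[0,0,1],[0,0,0]],[40,[0,0,0],[0,0,0]],[40,[0,0,0],[0,0,0]],[40,[0,0,0],[0,0,0]],[40,[0,0,0],[0,0,0]]])

```text
time_s: 14.4
eef_pos: [499.0, 270.8, 54.4]
ee_rot: [-0.0, 0.993, 0.118, 0.0]
force: [0.5, 0.8, -2.0]
grip_width: 0.573
```

carry_out(plan=[[40,[0,0,1],[0,0,0]],[40,[0,0,1],[0,0,0]],[40,[0,0,0.5],[0,0,0]],[40,[0,0,0],[0,0,0]],[40,[0,0,0],[0,0,0]],[40,[0,0,0],[0,0,0]]])

```text
time_s: 14.9
eef_pos: [499.1, 270.8, 52.1]
ee_rot: [-0.0, 0.993, 0.118, 0.0]
force: [-0.0, -0.5, 1.5]
grip_width: 0.574
```

carry_out(plan=[[40,[0,0,0.5],[0,0,0]],[40,[0,0,0.5],[0,0,0]],[40,[0,0,0],[0,0,0]],[40,[0,0,0],[0,0,0]],[40,[0,0,0],[0,0,0]]])

```text
time_s: 15.32
eef_pos: [499.1, 270.8, 50.9]
ee_rot: [-0.0, 0.993, 0.118, 0.0]
force: [-1.0, 1.1, 3.9]
grip_width: 0.576
```

```bash
python3 - <<'E'
from rig import ctrl
import numpy as np
F=[];Z=[]
for i in range(14):
    ctrl.capture("wrist");s=ctrl.sense();F.append(s["force"]);Z.append(s["eef_pos"])
print(s["time_s"],np.mean(F,0),np.std(F,0)/14**.5,np.mean(Z,0))
E
```

```text
16.0167 [-0.38673054  0.02823913  3.14950004] [0.18958718 0.10174868 0.13778526] [499.09281849 270.82610665  50.86758522]
```

carry_out(plan=[[40,[0,0,0.6],[0,0,0]],[40,[0,0,0.6],[0,0,0]],[40,[0,0,0],[0,0,0]],[40,[0,0,0],[0,0,0]],[40,[0,0,0],[0,0,0]],[40,[0,0,0],[0,0,0]]])

```text
time_s: 16.52
eef_pos: [499.1, 270.8, 49.7]
ee_rot: [-0.0, 0.993, 0.118, 0.0]
force: [0.8, -0.1, 3.9]
grip_width: 0.572
```

```bash
python3 - <<'E'
from h import *
from rig import ctrl
F=[];Z=[];W=[]
for i in range(16):
    c=ctrl.capture("wrist");s=ctrl.sense();F.append(s["force"]);Z.append(s["eef_pos"]);W.append(s["wrist_torque"])
print(s["time_s"],np.mean(F,0),np.mean(Z,0),np.mean(W,0),s["grip_width"])
T=T_tool(s);P=cloud(c,s);L=(P-T[:3,3])@T[:3,:3]
m=(c["range_z"]>0)&(abs(L[...,1])<16)&(L[...,0]>-70)&(L[...,0]<60)&(abs(L[...,2]+34.5)<7)
A=L[m]
for a in range(-30,60,8):
    b=A[(abs(A[:,0]-a)<2)]
    if len(b)>10:print(a,np.median(b[:,2]).round(2),end="; ")
g=cv2.cvtColor(c["color"],cv2.COLOR_BGR2GRAY).astype(int)
cv2.imwrite("pics/f.png",c["color"])
a=ctrl.capture("side");b=ctrl.capture("scene")
cv2.imwrite("pics/fs.png",np.hstack([cv2.resize(a["color"][210:350,120:300],(440,342)),cv2.resize(b["color"][150:300,320:470],(342,342))]))
cv2.imwrite("pics/fall.png",cv2.resize(np.hstack([a["color"],b["color"]]),(800,300)))
E
```

```text
17.3167 [0.64492318 0.50022385 4.49323637] [499.07213278 270.82340236  49.64781685] [ 8.45121148e-02 -1.17478378e-01  1.74834133e-06] 0.5680274511286317
-30 -34.17; -22 -34.31; -14 -33.93; -6 -35.67; 2 -35.65; 10 -35.74; 18 -35.76; 26 -35.78; 34 -34.64; 42 -33.89; 50 -33.8;
```

View pics/f.png

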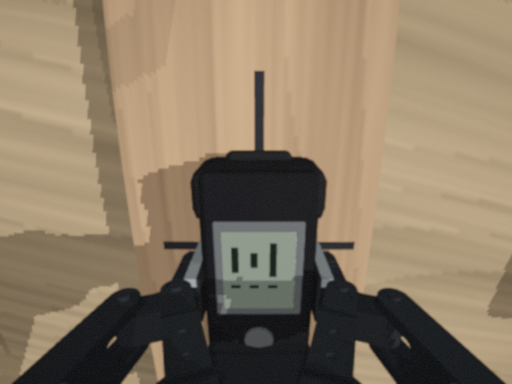

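View pics/fs.png

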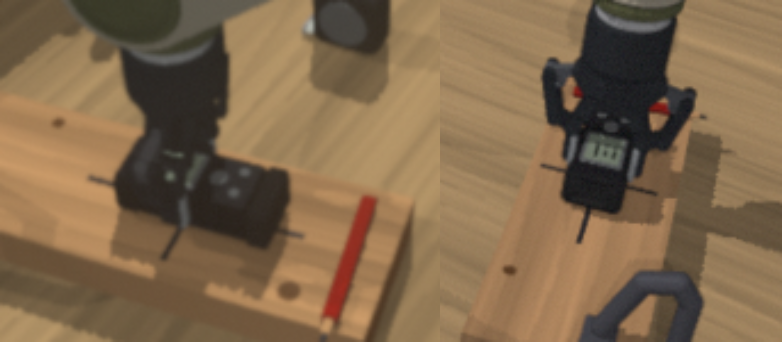

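View pics/fall.png

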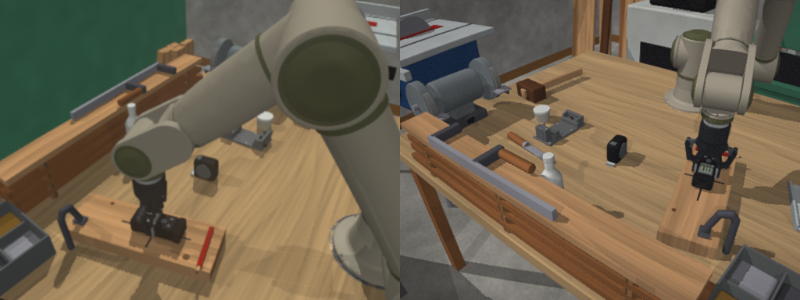

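```bash
python3 - <<'E'
from rig import ctrl
print(ctrl.finish_job())
E
```

```text
the job is handed in; nothing more can be done
None
```

I pulled the meter straight up out of the cradle and carried it over the tape measure to the plank. It is pressed on the crayon cross with its length along the grain, and it is still held in the gripper. I handed the job in at about 17.4 s.

- **Centring:** before the last descent, the wrist camera put the cross within 0.5 mm of the point below the grip, and I corrected that offset. The meter's direction is within about 0.1° of the grain. After pressing I checked centring only by eye, not by measuring again.
- **Press:** contact force averaged about 7.2 N, which means the plate is in by about 3.2 mm. The height of the gripper gives about 3.0 mm. Both are close to half of its 6 mm travel. The free-hanging force I subtracted was noisy, so allow about ±0.4 mm.
- **Grip:** the meter's tilt and height in the gripper stayed the same from seated to pressed, so there was no visible slip.
- **Surroundings:** in the last pictures the tub, tape, chisel, glue and pencil look unmoved. I did not measure this.
- **Disagreement:** the side camera alone put the cross about 2 mm off the wrist camera's position, about as much as the stated calibration error. I used the wrist camera's value.

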